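# Zero the torque tester and fit the right socket

### The job

Zero the torque tester by pushing the spring plunger on its top all the way down to its stop and letting it come back up; then try the look-alike sockets from the plywood tray on the tester's hex nut until you find the one that slides fully down over it. Put any socket that does not fit back upright in the tray, and finish while still gripping the right one, upright and fully seated on the nut: do not let go of it. Leave the other things on the bench alone.

Things in the scene. Friction and masses are not known exactly. Their poses are not given: they have to be found in the camera images.
- socket_a: one of three outwardly identical steel sockets standing mouth down in the tray: round skirt 40 mm across, 34 mm high, then a solid hexagonal drive end 28 mm across flats, 36 mm high; 70 mm tall, 0.2 to 0.33 kg. Origin: centre of the mouth; z up; x normal to a flat, inside and outside alike. Hex opening 26 mm deep: in one socket 27 mm across flats, in the other two too small; these stop about 14 mm higher on the nut
- socket_b: one of three outwardly identical steel sockets standing mouth down in the tray: round skirt 40 mm across, 34 mm high, then a solid hexagonal drive end 28 mm across flats, 36 mm high; 70 mm tall, 0.2 to 0.33 kg. Origin: centre of the mouth; z up; x normal to a flat, inside and outside alike. Hex opening 26 mm deep: in one socket 27 mm across flats, in the other two too small; these stop about 14 mm higher on the nut
- socket_c: one of three outwardly identical steel sockets standing mouth down in the tray: round skirt 40 mm across, 34 mm high, then a solid hexagonal drive end 28 mm across flats, 36 mm high; 70 mm tall, 0.2 to 0.33 kg. Origin: centre of the mouth; z up; x normal to a flat, inside and outside alike. Hex opening 26 mm deep: in one socket 27 mm across flats, in the other two too small; these stop about 14 mm higher on the nut
- socket_a_grip (a point): point on the axis of socket_a, 54 mm above its mouth, in the middle of the hexagonal drive end where it is gripped
- socket_b_grip (a point): point on the axis of socket_b, 54 mm above its mouth, in the middle of the hexagonal drive end where it is gripped
- socket_c_grip (a point): point on the axis of socket_c, 54 mm above its mouth, in the middle of the hexagonal drive end where it is gripped
- nut_seat (a point): centre of the top of a 52 mm washer, 64 mm above the bench, on which a seated socket's mouth rests. From it rises the fixed steel nut: 24 mm across flats, 14 mm high, its top 4 mm chamfered, with a 15 mm stud end 5 mm higher; z up, x normal to a flat. It stands on the fixed grey tester, 150 (x) by 200 (y) by 60 mm, 10 mm to -x and 50 mm to +y of its centre
- plunger_top (a point): centre of the top face of the round aluminium plunger head, 34 mm in diameter and 8 mm thick, on the tester's top 105 mm from the nut, towards the tester's -y end; the face is 96 mm above the bench when up; it is pressed straight down
- plunger (a joint): travel of the spring plunger in m: 0 up, 0.010 fully down at its stop; the spring pushes back with 2 N at the top and 6 N at the stop, and returns the head by itself
- tray: open plywood tray fixed to the bench, 90 mm (x) by 240 mm (y), walls 25 mm high and 5 mm thick, floor 5 mm thick; two dividers make three compartments in a row along its y axis, centres at y = -78, 0 and +78 mm, each about 80 by 73 mm inside. Origin: centre of the underside; z up
- tape: roll of tape lying flat, 84 mm across, 19 mm high; origin at the centre of its underside. Bystander: leave alone
- case: translucent plastic case, 50 by 110 by 25 mm; origin at the centre of its underside. Bystander: leave alone
- cell_holder: black battery holder with a grey cell, 35 by 85 by 22 mm; origin at the centre of its underside. Bystander: leave alone
Things that resemble listed ones, but are neither listed nor needed, are in the scene too. What is shaped like the socket_c but red is not meant.

How it is judged:
By the outcome, as a careful person would: the job done as asked, in the order asked, and still so for the second after the job is handed in, while the arm keeps its last pose, push and grip.
It also fails if it takes over 72 s, if anything falls off the work surface, if the arm or the gripper's body presses on something with over 40 N, if the wrist force passes 120 N, or if a joint passes its speed limit or range.

### The arm

A 6-joint arm with a two-finger parallel gripper is mounted at the origin on the work surface. World frame = base frame: x ahead of the robot, y to its left, z up, the work surface at z = 0. Lengths are in m, angles in rad, forces in N, time in s.
With the tool pointing down it reaches from about 0.3 to 0.775 m from the base axis. Payload 14.6 kg.
Tool frame: the origin (TCP) lies midway between the tips of the shut fingers; the grasp point (between the pads) lies 19 mm behind it; z points along the fingers, y is the line along which they close (so a half turn about z gives the same grasp; the last joint's range is limited). The gripper opens to 94 mm and grips with 3 to 60 N. Pads are 16 mm wide; open, the fingers measure 119 mm over their backs; the gripper's body (75 mm by 177 mm) begins 78 mm behind the grasp point.
Start: joints at [-1.199, 0.3, 1.521, -0, 1.321, -0.067], TCP at [0.234, -0.498, 0.205] pointing down, gripper open.
Joint ranges: [-3.03, 3.03], [-0.79, 2.21], [0.23, 2.52], [-1.04, 4.18], [0, 3.07], [-2.55, 2.55]. Speed limits (rad/s): [2.22, 2.22, 2.57, 3.14, 3.14, 3.14].

### API

Orientations are given as [roll, pitch, yaw] about the fixed x, y, z axes, in that order (R = Rz(yaw) Ry(pitch) Rx(roll)).
In Python, from station import ctrl gives the robot as it stands. The module is installed in compiled form; this text tells all that it offers.
- The arm moves only by the tool servo_tool, never from a script. Its argument "plan" is a list of rows, each a list of 7 numbers: the opening in per cent of the stroke, from 0 (shut) to 100 (fully open), then the shift along the tool's x, y, z in m, then the turn, a rotation vector about the tool's x, y, z in rad. A call has exactly 8 rows; each row shifts and turns the commanded pose from where the row before left it, along the tool's axes as they then stand; what a row does not reach is not made up. A row lasts 1/8 s, in which the tool goes at most 62.5 mm and 10.7 degrees, less where a joint would pass 70% of its speed; a pose out of reach is approached as far as the arm can. A call with a gripper value outside its range is refused whole. The fingers move at their own pace and stop on an object; "force" is the grip in N (left out, the last holds). Time passes only in rows, so rows that do not move let the fingers close, or fill a call up. It gives the time, the measured TCP pose, the force, the opening and the grip force at its end, in the units of the state.
- ctrl.get_obs(): the state, without advancing time (a new reading comes with each control period).
- ctrl.camera(name): name is "scene" or "top" or "wrist"; returns a dict with "pixels" (384x512x3 uint8, red, green, blue), "z_map" (384x512 float32, m along the optical axis (not along the pixel's ray), 0 where there is no reading), "mtx" (3x3 intrinsics, pixels), "dist" ([k1, k2, p1, p2, k3] as OpenCV has them; the pictures are not rectified), "pose" (4x4, takes a point from camera to world coordinates). Camera axes: x right, y up, looking along -z (the intrinsics and any distortion apply to the point x, -y, -z); pixel columns grow to the right and rows downward; lengths in m; the calibration is good to about 2 mm. A picture is of the moment at which its call begins.
- ctrl.hand_in(): hands the job in; it is judged then, once.
The state is a dict: "time_s": time; "qpos": joint angles; "joint_vel": joint speeds; "tau": joint torques, N m; "ee_pos": TCP position; "eef_rot": TCP orientation; "force": force on the tool from outside, world axes, zero at the start; "moment": the same for the moment, N m; "grip_width": finger opening in m; "grip_force": force on a finger pad.
Only numpy, scipy, OpenCV 4.12 (cv2) and the standard library are available. Lean on these libraries where they do the work, as an engineer would, in place of code of your own. Each camera call takes 0.05 s, during which the arm holds its last target. There are 200 camera calls.

## Working session

There is one attempt and no reset: what is moved stays moved. The work goes in short steps, Python scripts to look and compute and a tool call to move; the robot and the scene stay as the last step left them, time stands still between calls to the robot, and variables do not carry over. Pictures are saved under pics/ and viewed, at most 10 in all, crops included, and the job is handed in when it is done.

Besides the shell and the picture viewer there is one more tool, called after "Request:" as name([rows], argument=value, ...), one row to a line, values as JSON. servo_tool: Moves the arm, as the interface text tells. Its arguments: {"type":"object","properties":{"plan":{"type":"array","items":{"type":"array","items":{"type":"number"}}},"force":{"type":"number"}},"required":["plan"]}

```bash
mkdir -p pics
cat > h.py <<'E'
import numpy as np, cv2
from station import ctrl
def shot(n):
    c=ctrl.camera(n); np.savez(f'{n}.npz',**c); return c
def load(n): return dict(np.load(f'{n}.npz'))
def cloud(c):
    h,w=c['z_map'].shape
    u,v=np.meshgrid(np.arange(w),np.arange(h))
    p=cv2.undistortPoints(np.stack([u,v],-1).reshape(-1,1,2).astype(np.float64),c['mtx'],c['dist']).reshape(h,w,2)
    z=c['z_map'].astype(float)
    P=np.stack([p[...,0]*z,-p[...,1]*z,-z],-1)
    W=P@c['pose'][:3,:3].T+c['pose'][:3,3]
    W[z==0]=np.nan
    return W
E
python3 - <<'E'
from h import *
s=shot('scene');t=shot('top')
a=np.hstack([s['pixels'],t['pixels']])[:,:,::-1]
for n,c in(('scene',s),('top',t)):
    cv2.imwrite(f'pics/{n}1.png',cv2.resize(c['pixels'][:,:,::-1],(800,600),interpolation=cv2.INTER_CUBIC))
    print(n,c['pose'].round(3).tolist(),c['mtx'].round(1).tolist(),c['dist'],(c['z_map']>0).mean())
o=ctrl.get_obs();print(o)
E
```

```text
scene [[-0.614, -0.576, 0.54, 1.118], [0.789, -0.452, 0.416, 0.396], [0.005, 0.682, 0.732, 0.832], [0.0, 0.0, 0.0, 1.0]] [[447.3, 0.0, 256.3], [0.0, 447.3, 187.9], [0.0, 0.0, 1.0]] [-0.17863414  0.          0.          0.          0.        ] 0.9961496988932291
top [[0.024, 0.998, -0.052, 0.547], [-1.0, 0.024, 0.003, -0.019], [0.004, 0.052, 0.999, 0.933], [0.0, 0.0, 0.0, 1.0]] [[354.2, 0.0, 255.2], [0.0, 354.2, 195.2], [0.0, 0.0, 1.0]] [-0.09051448  0.          0.          0.          0.        ] 0.9960988362630209
{'time_s': 0.1, 'qpos': array([-1.19860116e+00,  3.00379683e-01,  1.52150071e+00, -2.14489141e-05,
        1.32069642e+00, -6.66069394e-02]), 'joint_vel': array([-0.0009058 , -0.00194843, -0.00212566,  0.00013793,  0.00041286,
       -0.00011152]), 'tau': array([ 3.42035564e-03, -5.32637286e+01, -3.53281832e+01,  7.10439566e-02,
        2.34763155e-02, -3.85277815e-05]), 'ee_pos': array([ 0.23357639, -0.49768674,  0.20497047]), 'eef_rot': array([-3.14060929e+00, -4.47735174e-05,  4.38807404e-01]), 'force': array([ 0.12817926, -0.56767866,  0.69070943]), 'moment': array([0.02725914, 0.00825703, 0.00170028]), 'grip_force': 0.0, 'grip_width': 0.0942176902082668}
```

View pics/scene1.png

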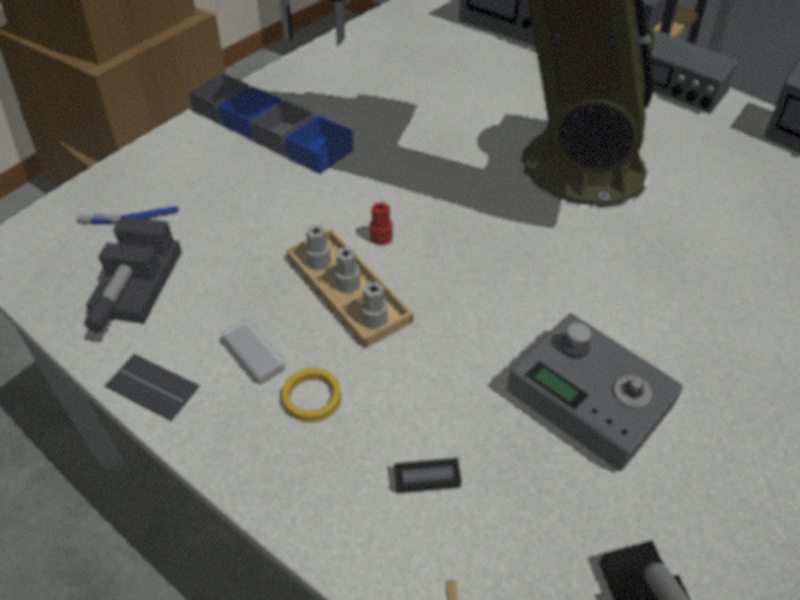

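View pics/top1.png

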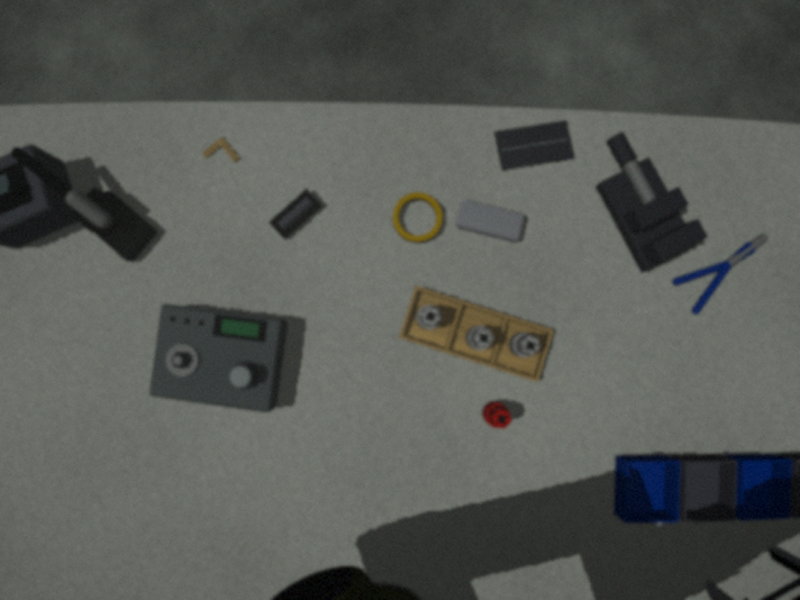

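The scene view shows the tray with three steel sockets at (317,245), (346,270) and (373,303), plus a red look-alike at (381,223). The tester has its plunger at (578,337) and its nut at (633,388). In the top view the sockets are at (431,316), (484,337) and (530,345), the nut is at (181,360) and the plunger at (242,375).

Run:
```python
from h import *
for n in('top','scene'):
    c=load(n);W=cloud(c);z=W[...,2];print(n)
    k=0.64
    if n=='top':
        pts={'s1':(431,316),'s2':(484,337),'s3':(530,345),'nut':(181,360),'plg':(242,375),'tester':(230,345),'tray':(458,300)}
    else: pts={'s1':(373,290),'s2':(346,256),'s3':(317,232),'nut':(635,382),'plg':(578,330)}
    for a,(u,v) in pts.items():
        p=W[int(v*k),int(u*k)]
        print(a,p.round(3))
        if a in('tester','tray'):continue
        near=np.hypot(W[...,0]-p[0],W[...,1]-p[1])<.045
        lo,hi={'s':(.068,.085),'n':(.070,.09),'p':(.088,.105)}[a[0]]
        m=near&(z>lo)&(z<hi); q=W[m]
        if len(q): print('   ',m.sum(),q.mean(0).round(4),((q.max(0)+q.min(0))/2).round(4),(q.max(0)-q.min(0)).round(4))
    # tester & tray rect
    for a,(lo,hi),cen in(('tester',(.052,.066),None),('tray',(.018,.03),None)):
        m=(z>lo)&(z<hi)
        key='tester' if a=='tester' else 's2'
        p=W[int(pts[key][1]*k),int(pts[key][0]*k)] if key in pts else None
        if p is None: continue
        m&=np.hypot(W[...,0]-p[0],W[...,1]-p[1])<.16
        m&=(W[...,0]>.3)
        mm=cv2.morphologyEx(m.astype(np.uint8),cv2.MORPH_OPEN,np.ones((2,2)))
        nl,l,st,_=cv2.connectedComponentsWithStats(m.astype(np.uint8)); i=1+st[1:,4].argmax()
        print(a,cv2.minAreaRect(W[l==i][:,:2].astype(np.float32)), np.median(z[l==i]))
```

```text
top
s1 [ 0.576 -0.07   0.078]
    117 [ 0.5752 -0.0709  0.0765] [ 0.5759 -0.0711  0.0768] [0.029  0.027  0.0072]
s2 [ 0.546 -0.152  0.079]
    121 [ 0.543  -0.1538  0.0762] [ 0.5427 -0.1533  0.0743] [0.0269 0.0293 0.0097]
s3 [ 0.536 -0.226  0.077]
    125 [ 0.5333 -0.2253  0.0761] [ 0.5332 -0.2261  0.0743] [0.0293 0.0306 0.0112]
nut [0.498 0.316 0.085]
    97 [0.4983 0.3182 0.0794] [0.4962 0.3224 0.0787] [0.0278 0.0326 0.0173]
plg [0.478 0.216 0.096]
    152 [0.4772 0.2166 0.0972] [0.4771 0.2174 0.0965] [0.031  0.0315 0.0084]
tester [0.524 0.244 0.062]
tray [ 0.604 -0.119  0.026]
tester ((0.501574695110321, 0.27000272274017334), (0.20013490319252014, 0.14988262951374054), 84.0291748046875) 0.06143531443609346
tray ((0.5498577952384949, -0.14964434504508972), (0.239155113697052, 0.09031686186790466), 73.24650573730469) 0.025701870230410262
scene
s1 [ 0.58  -0.072  0.077]
    122 [ 0.5779 -0.0708  0.0754] [ 0.5775 -0.0723  0.0737] [0.0315 0.0294 0.0113]
s2 [ 0.549 -0.151  0.078]
    111 [ 0.5462 -0.1535  0.0753] [ 0.5438 -0.1541  0.0738] [0.031  0.032  0.0112]
s3 [ 0.534 -0.228  0.074]
    96 [ 0.5377 -0.2259  0.074 ] [ 0.5368 -0.2277  0.0735] [0.03   0.0315 0.0102]
nut [0.497 0.316 0.082]
    107 [0.5031 0.3197 0.0789] [0.5016 0.3194 0.0789] [0.0225 0.0254 0.0163]
plg [0.477 0.213 0.096]
    150 [0.4801 0.2165 0.0957] [0.4786 0.2162 0.0945] [0.0326 0.0309 0.0109]
tray ((0.5514847636222839, -0.15114139020442963), (0.24516509473323822, 0.09300020337104797), 73.99637603759766) 0.024547668432449266
```

```bash
cat >> h.py <<'E'
from scipy.spatial.transform import Rotation as Ro
def go(x,y,z,yaw,o=None):
    o=o or ctrl.get_obs(); R=Ro.from_euler('xyz',o['eef_rot']); T=Ro.from_euler('xyz',[np.pi,0,yaw])
    d=R.inv().apply(np.array([x,y,z])-o['ee_pos']); r=(R.inv()*T).as_rotvec()
    print('shift',d.round(4),'rot',r.round(4),'| pos',o['ee_pos'].round(4),'rpy',o['eef_rot'].round(4),'t',o['time_s'])
E
python3 - <<'E'
from h import *
c=shot('wrist');o=ctrl.get_obs()
T=np.eye(4);T[:3,:3]=Ro.from_euler('xyz',o['eef_rot']).as_matrix();T[:3,3]=o['ee_pos']
print((np.linalg.inv(T)@c['pose']).round(3));print(c['mtx'],c['dist'])
go(.50,-.15,.25,1.3)
go(.477,.217,.25,1.466)
E
```

```text
[[ 0.     0.969  0.247  0.072]
 [ 1.     0.    -0.001 -0.   ]
 [-0.001  0.247 -0.969 -0.178]
 [ 0.     0.     0.     1.   ]]
[[320.01244681   0.         250.5523926 ]
 [  0.         320.01244681 188.52786309]
 [  0.           0.           1.        ]] [-0.05430548  0.          0.          0.          0.        ]
shift [ 0.3889 -0.2016 -0.0448] rot [-7.000e-04 -4.000e-04 -8.612e-01] | pos [ 0.2336 -0.4977  0.205 ] rpy [-3.1408e+00 -1.0000e-04  4.3880e-01] t 0.15
shift [ 0.524  -0.5436 -0.0445] rot [-7.0000e-04 -5.0000e-04 -1.0272e+00] | pos [ 0.2336 -0.4977  0.205 ] rpy [-3.1408e+00 -1.0000e-04  4.3880e-01] t 0.15
```

Request:
servo_tool([
  [20,0.053,-0.023,-0.002,0,0,0],
  [20,0.053,-0.023,-0.002,0,0,0],
  [20,0.053,-0.023,-0.002,0,0,0],
  [20,0.053,-0.023,-0.002,0,0,0],
  [20,0.053,-0.023,-0.002,0,0,0],
  [20,0.053,-0.023,-0.002,0,0,0],
  [20,0.053,-0.023,-0.002,0,0,0],
  [20,0.053,-0.023,-0.002,0,0,0],
])

```text
time_s: 1.15
ee_pos: [0.5403, -0.1495, 0.2214]
eef_rot: [-3.142, 0.0, 0.439]
force: [0.0, -0.4, 0.5]
grip_width: 0.0194
grip_force: 0.0
```

Run:
```python
from h import *
c=shot('wrist');W=cloud(c);z=W[...,2]
np.savez('tray0.npz',**c)
cv2.imwrite('pics/w_tray.png',cv2.resize(c['pixels'][:,:,::-1],(800,600),interpolation=cv2.INTER_CUBIC))
for n,p in(('s1',(.577,-.071)),('s2',(.544,-.1535)),('s3',(.535,-.226))):
    m=(np.hypot(W[...,0]-p[0],W[...,1]-p[1])<.03)&(z>.068)&(z<.085)
    q=W[m];print(n,m.sum(),q.mean(0).round(4),((q.max(0)+q.min(0))/2).round(4),(q.max(0)-q.min(0)).round(4))
    # hex fit: support width vs angle
    a=np.deg2rad(np.arange(0,180,2));pr=q[:,:2]@np.stack([np.cos(a),np.sin(a)])
    w=np.percentile(pr,99,axis=0)-np.percentile(pr,1,axis=0)
    s=[w[i]+w[i+30]+w[i+60] for i in range(30)]
    print('  flat normal deg mod60:',2*np.argmin(s),(np.array(s)/3*1000).round(1).tolist()[::2])
go(.49,.27,.22,.439)
```

```text
s1 709 [ 0.5774 -0.071   0.0741] [ 0.5771 -0.071   0.0729] [0.0298 0.0306 0.0088]
  flat normal deg mod60: 48 [27.6, 27.9, 28.2, 28.3, 28.4, 28.5, 28.5, 28.2, 27.9, 27.7, 27.5, 27.3, 27.2, 27.3, 27.4]
s2 644 [ 0.5458 -0.1538  0.0741] [ 0.5455 -0.154   0.0725] [0.028  0.0314 0.0088]
  flat normal deg mod60: 0 [27.4, 27.5, 27.7, 28.0, 28.2, 28.4, 28.6, 28.7, 28.7, 28.6, 28.5, 28.4, 28.1, 27.8, 27.5]
s3 616 [ 0.536  -0.2264  0.074 ] [ 0.5354 -0.2272  0.0725] [0.0313 0.0305 0.0089]
  flat normal deg mod60: 42 [29.0, 29.1, 29.2, 29.2, 29.1, 29.0, 28.7, 28.5, 28.1, 27.9, 27.8, 27.8, 28.0, 28.4, 28.7]
shift [ 0.1294 -0.3979  0.0019] rot [-0.0009 -0.0012  0.003 ] | pos [ 0.5433 -0.145   0.2214] rpy [-3.1407e+00 -1.2000e-03  4.4200e-01] t 1.2
```

View pics/w_tray.png

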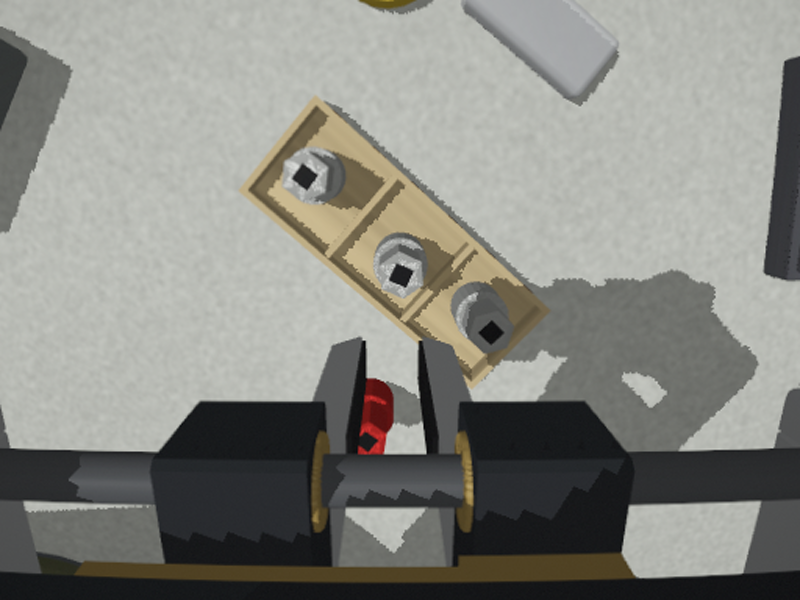

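The wrist view shows the three steel sockets in the tray at (312,176), (400,272) and (488,330). The red look-alike is outside the tray at (375,420). The steel ones in the tray are the ones meant, and their positions agree with the top and scene cameras.

Request:
servo_tool([
  [0,0.0145,-0.0555,0.002,0,0,0],
  [0,0.0145,-0.0555,0.002,0,0,0],
  [0,0.0145,-0.0555,0.002,0,0,0],
  [0,0.0145,-0.0555,0.002,0,0,0],
  [0,0.0145,-0.0555,0.002,0,0,0],
  [0,0.0145,-0.0555,0.002,0,0,0],
  [0,0.0145,-0.0555,0.002,0,0,0],
  [0,0,0,0,0,0,0],
])

```text
time_s: 2.2
ee_pos: [0.465, 0.2464, 0.2069]
eef_rot: [-3.141, 0.001, 0.443]
force: [0.2, -0.4, 0.2]
grip_width: 0.0005
grip_force: 0.0
```

Run:
```python
from h import *
c=shot('wrist');W=cloud(c);z=W[...,2];np.savez('nut0.npz',**c)
p=np.array([.4985,.319]); d=np.hypot(W[...,0]-p[0],W[...,1]-p[1])
v,u=np.where((d<.03)&(z>.06));cv2.imwrite('pics/w_nut.png',cv2.resize(c['pixels'][v.min()-8:v.max()+8,u.min()-8:u.max()+8,::-1],None,fx=6,fy=6,interpolation=cv2.INTER_CUBIC))
print(u.min()-8,v.min()-8,u.max(),v.max())
def st(n,m):
    q=W[m];print(n,m.sum(),q.mean(0).round(4),((q.max(0)+q.min(0))/2).round(4),(q.max(0)-q.min(0)).round(4));return q
st('stud',(d<.02)&(z>.0805)&(z<.09)); st('washer+',(d<.032)&(z>.0625)&(z<.07))
q=st('nut',(d<.02)&(z>.0685)&(z<.0805))
a=np.deg2rad(np.arange(0,180,2));pr=q[:,:2]@np.stack([np.cos(a),np.sin(a)])
w=np.percentile(pr,99,axis=0)-np.percentile(pr,1,axis=0)
s=[w[i]+w[i+30]+w[i+60] for i in range(30)];print((np.array(s)/3*1000).round(1).tolist())
st('plg',(np.hypot(W[...,0]-.478,W[...,1]-.2165)<.03)&(z>.09)&(z<.1))
m=(z>.057)&(z<.0625)&(np.hypot(W[...,0]-.5,W[...,1]-.27)<.15)
print(cv2.minAreaRect(W[m][:,:2].astype(np.float32)),np.median(z[m]))
go(.478,.2166,.115,.439)
```

```text
161 79 228 147
stud 185 [0.4993 0.3206 0.082 ] [0.4991 0.3208 0.0822] [0.014  0.0145 0.0034]
washer+ 1214 [0.4997 0.3195 0.0634] [0.4987 0.3204 0.0653] [0.0507 0.0508 0.0056]
nut 381 [0.4999 0.3197 0.076 ] [0.4993 0.3208 0.0754] [0.0248 0.0268 0.0102]
[24.0, 24.1, 24.1, 24.2, 24.3, 24.4, 24.5, 24.5, 24.6, 24.7, 24.7, 24.7, 24.7, 24.7, 24.6, 24.6, 24.5, 24.4, 24.3, 24.3, 24.2, 24.1, 23.9, 23.8, 23.8, 23.7, 23.7, 23.8, 23.8, 23.8]
plg 969 [0.4789 0.2178 0.0949] [0.4784 0.2173 0.0939] [0.0333 0.033  0.0065]
((0.504014790058136, 0.2696329951286316), (0.19698183238506317, 0.14743836224079132), 84.09292602539062) 0.05914093642786228
shift [-0.0007  0.0307  0.092 ] rot [0.0001 0.0008 0.0026] | pos [0.4656 0.2447 0.207 ] rpy [3.1415e+00 8.0000e-04 4.4160e-01] t 2.25
```

View pics/w_nut.png

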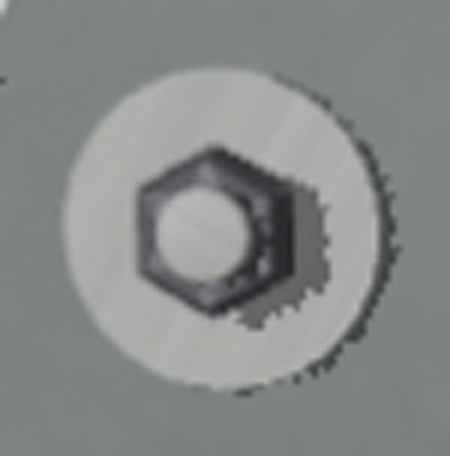

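The crop of the wrist image shows the hex nut on its round washer. It has flats to the left and right (normal along image x, which is tool y) and a stud end at its centre. The nut's flat normal is therefore at about -65°, equal to 55° mod 60, which agrees with the tester's yaw of -6°. The nut centre is at about (0.499, 0.3206) and the plunger at (0.4785, 0.2173).

Next I press the plunger.

Request:
servo_tool([
  [0,0,0.01,0.02,0,0,0],
  [0,0,0.01,0.03,0,0,0],
  [0,0,0.01,0.03,0,0,0],
  [0,0,0,0.02,0,0,0],
  [0,0,0,0.007,0,0,0],
  [0,0,0,0.004,0,0,0],
  [0,0,0,0.004,0,0,0],
  [0,0,0,0.004,0,0,0],
])

```text
time_s: 3.25
ee_pos: [0.4793, 0.2164, 0.089]
eef_rot: [3.141, -0.001, 0.439]
force: [-0.3, -3.8, 5.0]
grip_width: 0.0006
grip_force: 2.3
```

Request:
servo_tool([
  [0,0,0,0.001,0,0,0],
  [0,0,0,0.001,0,0,0],
  [0,0,0,0.001,0,0,0],
  [0,0,0,0.001,0,0,0],
  [0,0,0,0.0005,0,0,0],
  [0,0,0,0.0005,0,0,0],
  [0,0,0,0,0,0,0],
  [0,0,0,0,0,0,0],
])

```text
time_s: 4.25
ee_pos: [0.4796, 0.2165, 0.0859]
eef_rot: [3.141, -0.002, 0.439]
force: [-8.0, -7.3, 28.4]
grip_width: 0.0005
grip_force: 14.1
```

At the stop: the force jumped to 28 N with the head 10 mm down. Now release it and go to the first socket, s1.

Request:
servo_tool([
  [0,0,0,-0.03,0,0,0],
  [0,0,0,-0.04,0,0,0],
  [0,-0.007,0.06,0,0,0,0],
  [50,-0.007,0.06,0,0,0,0],
  [50,-0.007,0.06,0,0,0,0],
  [50,-0.007,0.06,0,0,0,0],
  [50,-0.006,0.06,0,0,0,0],
  [50,0,0,0,0,0,0.12],
])

```text
time_s: 5.25
ee_pos: [0.576, -0.0727, 0.1528]
eef_rot: [-3.141, 0.0, 0.313]
force: [-0.4, 0.3, 0.2]
grip_width: 0.0454
grip_force: 0.0
```

Run:
```python
from h import *
c=shot('wrist');W=cloud(c);z=W[...,2]
cv2.imwrite('pics/w_s1.png',cv2.resize(c['pixels'][:,:,::-1],(800,600),interpolation=cv2.INTER_CUBIC))
m=(np.hypot(W[...,0]-.577,W[...,1]+.071)<.02)&(z>.07)&(z<.08);q=W[m];print(m.sum(),q.mean(0).round(4),((q.max(0)+q.min(0))/2).round(4))
t=shot('top');V=cloud(t);m=(np.hypot(V[...,0]-.477,V[...,1]-.217)<.012);print('plunger z',np.median(V[m][:,2]))
go(.577,-.071,.040,np.deg2rad(18))
```

```text
981 [ 0.5776 -0.0706  0.0742] [ 0.5774 -0.0707  0.0734]
plunger z 0.09728153292699515
shift [0.0012 0.0015 0.1129] rot [-0.0009  0.0005  0.0017] | pos [ 0.5755 -0.07    0.1529] rpy [-3.1407e+00  5.0000e-04  3.1590e-01] t 5.35
```

View pics/w_s1.png

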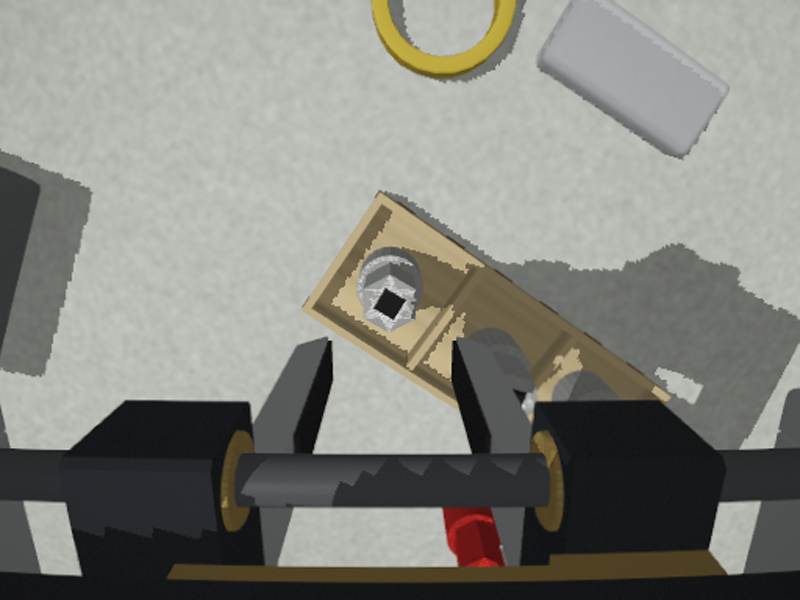

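The socket is centred between the open fingers at (389,303), with its flats facing them. The plunger is back up (z = 0.097). Next I descend and grip.

Request:
servo_tool([
  [50,0.002,0.001,0.035,0,0,0],
  [50,0,0,0.035,0,0,0],
  [50,0,0,0.03,0,0,0],
  [50,0,0,0.013,0,0,0],
  [0,0,0,0,0,0,0],
  [0,0,0,0,0,0,0],
  [0,0,0,0,0,0,0],
  [0,0,0,0,0,0,0],
], force=35)

```text
time_s: 6.35
ee_pos: [0.5785, -0.0699, 0.0417]
eef_rot: [3.141, -0.002, 0.319]
force: [0.4, 1.0, 6.7]
grip_width: 0.0275
grip_force: 34.9
```

Request:
servo_tool([
  [0,0,0,-0.05,0,0,0],
  [0,0,0,-0.055,0,0,0],
  [0,0.007,-0.0565,-0.01,0,0,0],
  [0,0.007,-0.0565,-0.01,0,0,0],
  [0,0.007,-0.0565,0,0,0,0],
  [0,0.007,-0.0565,0,0,0,0],
  [0,0.007,-0.0565,0,0,0,0],
  [0,0.007,-0.0565,0,0,0,0],
])

```text
time_s: 7.35
ee_pos: [0.5106, 0.2669, 0.1656]
eef_rot: [3.142, 0.0, 0.319]
force: [0.7, -0.5, -2.1]
grip_width: 0.0277
grip_force: 34.9
```

Request:
servo_tool([
  [0,0.006,-0.0565,0,0,0,0],
  [0,0,0,0,0,0,-0.1],
  [0,0,0,0,0,0,0],
  [0,0,0,0,0,0,0],
  [0,0,0,0,0,0,0],
  [0,0,0,0,0,0,0],
  [0,0,0,0,0,0,0],
  [0,0,0,0,0,0,0],
])

```text
time_s: 8.35
ee_pos: [0.4994, 0.3207, 0.1655]
eef_rot: [-3.142, -0.0, 0.419]
force: [0.4, 0.5, -2.2]
grip_width: 0.0279
grip_force: 34.9
```

Run:
```python
from h import *
go(.500,.321,.130,.419)
c=shot('wrist');W=cloud(c);z=W[...,2]
o=ctrl.get_obs();print(o['grip_width'],o['grip_force'])
cv2.imwrite('pics/w_h.png',cv2.resize(c['pixels'][:,:,::-1],(800,600),interpolation=cv2.INTER_CUBIC))
# socket top in tool frame
R=Ro.from_euler('xyz',o['eef_rot']).as_matrix();T=(W-o['ee_pos'])@R
m=(np.hypot(T[...,0],T[...,1])<.03)
for lo,hi in((-.038,-.03),(-.006,.004)):
    k=m&(T[...,2]>lo)&(T[...,2]<hi)
    q=T[k]
    if len(q):print(k.sum(),q.min(0).round(4),q.max(0).round(4))
m=(np.hypot(T[...,0],T[...,1])<.03)&(abs(T[...,1])<.008);q=T[m]
h=np.histogram(q[:,2],bins=np.arange(-.05,.06,.005));print(h[0])
```

```text
shift [ 0.0006 -0.      0.0355] rot [-0.     -0.     -0.0004] | pos [0.4994 0.3207 0.1655] rpy [-3.1416 -0.      0.4186] t 8.35
0.027953836312112068 34.934939993911485
2976 [-0.0176 -0.0261 -0.038 ] [ 0.0148  0.0263 -0.03  ]
680 [ 0.0067 -0.0232 -0.006 ] [0.0187 0.0232 0.004 ]
[   0    0    0 1676  108  103   95   85   77   81  302   62   47   54
   51   40   45   21    0    0    0]
```

View pics/w_h.png

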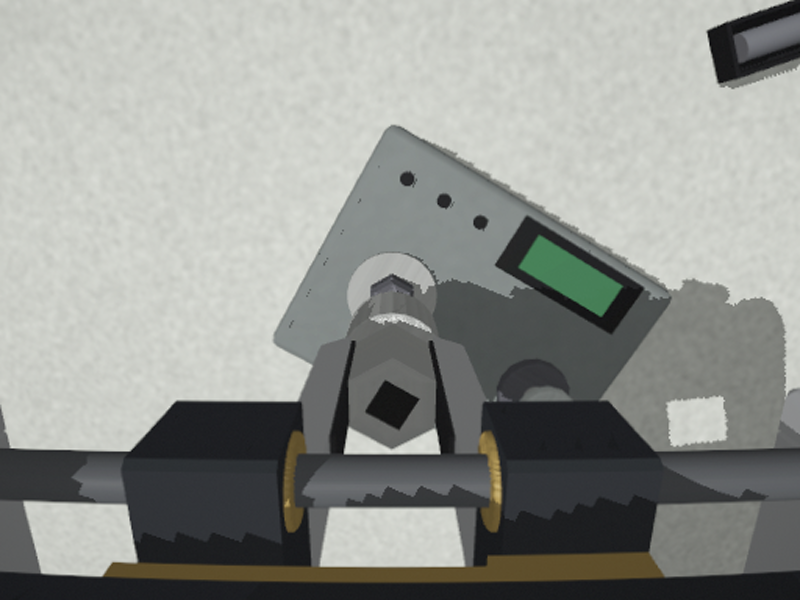

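The wrist view shows the socket held upright by its flats, with its top at (392,400). Its skirt lines up over the nut at (392,285). In tool x the socket centre is at -1.4 mm.

Request:
servo_tool([
  [0,0.001,0,0.02,0,0,0],
  [0,0,0,0.02,0,0,0],
  [0,0,0,0.003,0,0,0],
  [0,0,0,0.003,0,0,0],
  [0,0,0,0.003,0,0,0],
  [0,0,0,0.002,0,0,0],
  [0,0,0,0.001,0,0,0],
  [0,0,0,0.001,0,0,0],
])

```text
time_s: 9.4
ee_pos: [0.5008, 0.3214, 0.1144]
eef_rot: [-3.141, -0.002, 0.419]
force: [-5.5, -3.8, 18.4]
grip_width: 0.0277
grip_force: 34.9
```

Request:
servo_tool([
  [0,-0.0015,0,0,0,0,0],
  [0,0,0.0015,0,0,0,0.07],
  [0,0.0015,0,0,0,0,0],
  [0,0.0015,0,0,0,0,-0.14],
  [0,0,-0.0015,0,0,0,0],
  [0,0,-0.0015,0,0,0,0.07],
  [0,-0.0015,0,0,0,0,0],
  [0,0,0.0015,0,0,0,0],
])

```text
time_s: 10.4
ee_pos: [0.5016, 0.3219, 0.1146]
eef_rot: [-3.14, -0.006, 0.419]
force: [2.0, 7.6, 7.6]
grip_width: 0.0277
grip_force: 35.0
```

It does not drop, even with a wiggle, and stays 14 mm high. So s1 does not fit, and it goes back in its compartment.

Request:
servo_tool([
  [0,0,0,-0.02,0,0,0],
  [0,0,0,-0.035,0,0,0],
  [0,-0.0127,0.0555,0,0,0,0],
  [0,-0.0127,0.0555,0,0,0,0],
  [0,-0.0127,0.0555,0,0,0,0],
  [0,-0.0127,0.0555,0,0,0,0],
  [0,-0.0127,0.0555,0,0,0,0],
  [0,-0.0127,0.0555,0,0,0,0],
])

```text
time_s: 11.4
ee_pos: [0.5662, -0.0162, 0.1678]
eef_rot: [3.141, -0.0, 0.419]
force: [0.3, 0.4, -3.1]
grip_width: 0.0275
grip_force: 35.0
```

Request:
servo_tool([
  [0,-0.0127,0.0555,0,0,0,0],
  [0,0,0,0.01,0,0,0],
  [0,0,0,0.035,0,0,0],
  [0,0,0,0.035,0,0,0],
  [0,0,0,0.025,0,0,0],
  [0,0,0,0.01,0,0,0],
  [0,0,0,0,0,0,0],
  [0,0,0,0,0,0,0],
])

```text
time_s: 12.4
ee_pos: [0.5776, -0.0701, 0.0536]
eef_rot: [3.141, -0.001, 0.419]
force: [0.4, 0.0, -2.2]
grip_width: 0.0278
grip_force: 35.0
```

Request:
servo_tool([
  [0,0,0,0.007,0,0,0],
  [0,0,0,0.004,0,0,0],
  [0,0,0,0.0005,0,0,0],
  [50,0,0,0,0,0,0],
  [50,0,0,0,0,0,0],
  [50,0,0,-0.03,0,0,0],
  [50,0,0,-0.04,0,0,0],
  [50,0,0,-0.03,0,0,0],
])

```text
time_s: 13.4
ee_pos: [0.5772, -0.0702, 0.1426]
eef_rot: [3.141, -0.001, 0.419]
force: [0.5, 0.2, -0.5]
grip_width: 0.0473
grip_force: 0.0
```

Request:
servo_tool([
  [50,-0.032,0.032,0,0,0,0],
  [50,-0.0315,0.0315,0,0,0,0],
  [50,0,0,0,0,0,-0.105],
  [50,0,0,0,0,0,0],
  [50,0,0,0,0,0,0],
  [50,0,0,0,0,0,0],
  [50,0,0,0,0,0,0],
  [50,0,0,0,0,0,0],
])

```text
time_s: 14.4
ee_pos: [0.5448, -0.1539, 0.1409]
eef_rot: [-3.142, 0.0, 0.524]
force: [0.6, -0.5, -0.0]
grip_width: 0.0468
grip_force: 0.0
```

Run:
```python
from h import *
c=shot('wrist');W=cloud(c);z=W[...,2]
cv2.imwrite('pics/w_s2.png',cv2.resize(c['pixels'][:,:,::-1],(800,600),interpolation=cv2.INTER_CUBIC))
for p in((.5455,-.154),(.577,-.071)):
    m=(np.hypot(W[...,0]-p[0],W[...,1]-p[1])<.025)&(z>.068)&(z<.082);q=W[m]
    print(m.sum(),q.mean(0).round(4),((q.max(0)+q.min(0))/2).round(4)) if len(q) else 0
    if len(q)>100:
        a=np.deg2rad(np.arange(0,180,2));pr=q[:,:2]@np.stack([np.cos(a),np.sin(a)])
        w=np.percentile(pr,99,axis=0)-np.percentile(pr,1,axis=0)
        s=[w[i]+w[i+30]+w[i+60] for i in range(30)];print(2*np.argmin(s),2*np.argmax(s))
go(.5462,-.154,.042,np.deg2rad(30))
```

```text
1081 [ 0.546  -0.1536  0.0741] [ 0.5451 -0.1541  0.0725]
0 32
1225 [ 0.5761 -0.0714  0.0741] [ 0.5758 -0.0713  0.0724]
50 20
shift [0.0012 0.0007 0.099 ] rot [ 0.     -0.      0.0001] | pos [ 0.5448 -0.154   0.141 ] rpy [ 3.1416 -0.      0.5237] t 14.45
```

View pics/w_s2.png

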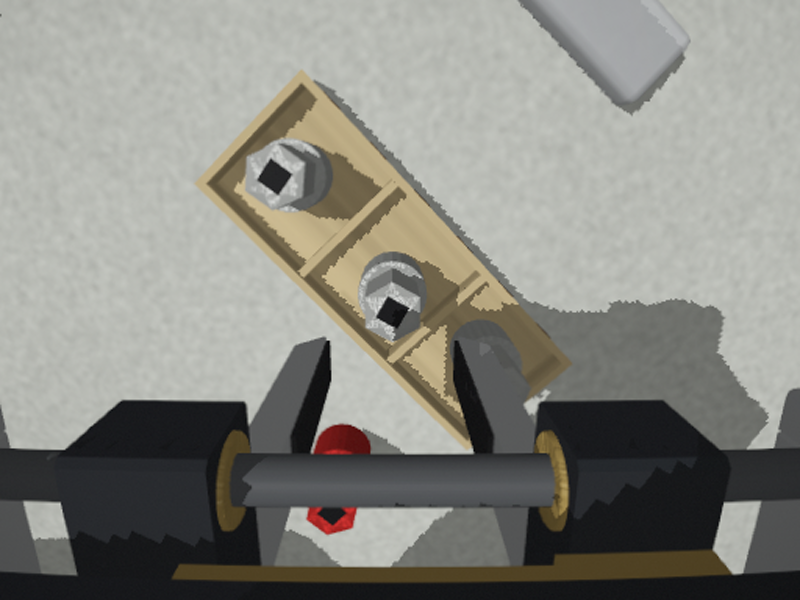

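s1 stands upright in its compartment at (276,177). s2 sits between the fingers at (393,312). Next I grip s2.

Request:
servo_tool([
  [50,0.001,0.0005,0.03,0,0,0],
  [50,0,0,0.03,0,0,0],
  [50,0,0,0.03,0,0,0],
  [50,0,0,0.009,0,0,0],
  [0,0,0,0,0,0,0],
  [0,0,0,0,0,0,0],
  [0,0,0,0,0,0,0],
  [0,0,0,0,0,0,0],
])

```text
time_s: 15.45
ee_pos: [0.5465, -0.1542, 0.0432]
eef_rot: [3.14, -0.001, 0.524]
force: [-1.4, 1.0, 7.1]
grip_width: 0.0277
grip_force: 35.0
```

Request:
servo_tool([
  [0,0,0,-0.055,0,0,0],
  [0,0,0,-0.06,0,0,0],
  [0,0.0248,-0.0543,-0.005,0,0,0],
  [0,0.0248,-0.0543,0,0,0,0],
  [0,0.0248,-0.0543,0,0,0,0],
  [0,0.0248,-0.0543,0,0,0,0],
  [0,0.0248,-0.0543,0,0,0,0],
  [0,0.0248,-0.0543,0,0,0,0],
])

```text
time_s: 16.45
ee_pos: [0.5112, 0.2044, 0.1622]
eef_rot: [3.142, -0.0, 0.524]
force: [0.4, 0.1, -2.4]
grip_width: 0.0277
grip_force: 35.0
```

Request:
servo_tool([
  [0,0.0248,-0.0543,0,0,0,0],
  [0,0.0248,-0.0543,0,0,0,0],
  [0,0,0,0,0,0,0.105],
  [0,0,0,0,0,0,0],
  [0,0,0,0,0,0,0],
  [0,0,0,0,0,0,0],
  [0,0,0,0,0,0,0],
  [0,0,0,0,0,0,0],
])

```text
time_s: 17.45
ee_pos: [0.5005, 0.3212, 0.162]
eef_rot: [-3.142, -0.0, 0.419]
force: [0.2, 0.3, -4.0]
grip_width: 0.0285
grip_force: 35.0
```

```bash
cat > hx.py <<'E'
from h import *
c=shot('wrist');W=cloud(c);o=ctrl.get_obs()
R=Ro.from_euler('xyz',o['eef_rot']).as_matrix();T=(W-o['ee_pos'])@R
m=(np.hypot(T[...,0],T[...,1])<.03)
k=m&(T[...,2]>-.038)&(T[...,2]<-.028)&(abs(T[...,1])<.006);q=T[k];print('top x',q[:,0].min(),q[:,0].max(),'z',np.median(q[:,2]))
k=m&(T[...,2]>.003)&(T[...,2]<.03)&(abs(T[...,1])<.006);q=T[k];print('skirt front x',np.percentile(q[:,0],[50,95]))
tx=(T[m&(T[...,2]>-.038)&(T[...,2]<-.028)&(abs(T[...,1])<.006)][:,0]); off=(tx.min()+tx.max())/2
ax=R[:,0]; tgt=np.array([.4991,.3206])-off*ax[:2]
print('off',off); go(*tgt,.125,.419,o)
E
python3 hx.py
```

```text
top x -0.01660878062722029 0.015706061356468036 z -0.031162171287850267
skirt front x [0.01835224 0.01925263]
off -0.00045135963537612685
shift [-0.0011  0.      0.037 ] rot [-0.     -0.     -0.0002] | pos [0.5005 0.3213 0.162 ] rpy [-3.1416 -0.      0.4188] t 17.5
```

Request:
servo_tool([
  [0,-0.001,0,0.019,0,0,0],
  [0,0,0,0.019,0,0,0],
  [0,0,0,0.003,0,0,0],
  [0,0,0,0.002,0,0,0],
  [0,0,0,0.002,0,0,0],
  [0,0,0,0.002,0,0,0],
  [0,0,0,0.001,0,0,0],
  [0,0,0,0.001,0,0,0],
])

```text
time_s: 18.5
ee_pos: [0.5001, 0.3215, 0.1159]
eef_rot: [-3.141, -0.003, 0.419]
force: [-8.7, -3.6, 26.9]
grip_width: 0.0278
grip_force: 35.0
```

Request:
servo_tool([
  [0,-0.0015,0,-0.001,0,0,0],
  [0,0,0.0015,0,0,0,0.07],
  [0,0.0015,0,0,0,0,0],
  [0,0.0015,0,0,0,0,-0.14],
  [0,0,-0.0015,0,0,0,0],
  [0,0,-0.0015,0,0,0,0.07],
  [0,-0.0015,0,0,0,0,0],
  [0,0,0.0015,0,0,0,0],
])

```text
time_s: 19.5
ee_pos: [0.5007, 0.3215, 0.1161]
eef_rot: [-3.141, -0.005, 0.419]
force: [0.6, 4.7, 6.5]
grip_width: 0.0274
grip_force: 35.0
```

s2 also stays high, so it goes back to its compartment.

Request:
servo_tool([
  [0,0,0,-0.02,0,0,0],
  [0,0,0,-0.03,0,0,0],
  [0,-0.019,0.0566,0,0,0,0],
  [0,-0.019,0.0566,0,0,0,0],
  [0,-0.019,0.0566,0,0,0,0],
  [0,-0.019,0.0566,0,0,0,0],
  [0,-0.019,0.0566,0,0,0,0],
  [0,-0.019,0.0566,0,0,0,0],
])

```text
time_s: 20.5
ee_pos: [0.5334, -0.0378, 0.1645]
eef_rot: [3.141, -0.001, 0.419]
force: [-0.1, 1.0, -1.8]
grip_width: 0.0277
grip_force: 35.0
```

Request:
servo_tool([
  [0,-0.019,0.0566,0,0,0,0],
  [0,-0.019,0.0566,0,0,0,0],
  [0,0,0,0,0,0,0],
  [0,0,0,0.04,0,0,0],
  [0,0,0,0.04,0,0,0],
  [0,0,0,0.025,0,0,0],
  [0,0,0,0,0,0,0],
  [0,0,0,0,0,0,0],
])

```text
time_s: 21.5
ee_pos: [0.5454, -0.1546, 0.0603]
eef_rot: [3.14, -0.001, 0.419]
force: [-0.3, -0.9, -3.1]
grip_width: 0.0278
grip_force: 35.0
```

Request:
servo_tool([
  [0,0,0,0.01,0,0,0],
  [0,0,0,0.005,0,0,0],
  [0,0,0,0.0015,0,0,0],
  [50,0,0,0,0,0,0],
  [50,0,0,0,0,0,0],
  [50,0,0,-0.03,0,0,0],
  [50,0,0,-0.04,0,0,0],
  [50,0,0,-0.03,0,0,0],
])

```text
time_s: 22.5
ee_pos: [0.5449, -0.1549, 0.1442]
eef_rot: [3.141, -0.001, 0.419]
force: [-0.4, -0.4, 0.4]
grip_width: 0.0469
grip_force: 0.0
```

Request:
servo_tool([
  [50,-0.019,0.031,0,0,0,0],
  [50,-0.019,0.031,0,0,0,0],
  [50,0,0,0,0,0,0.105],
  [50,0,0,0,0,0,0.105],
  [50,0,0,0,0,0,0],
  [50,0,0,0,0,0,0],
  [50,0,0,0,0,0,0],
  [50,0,0,0,0,0,0],
])

```text
time_s: 23.5
ee_pos: [0.5352, -0.2268, 0.1425]
eef_rot: [-3.142, -0.0, 0.21]
force: [-0.1, -0.1, 0.2]
grip_width: 0.047
grip_force: 0.0
```

Run:
```python
from h import *
c=shot('wrist');W=cloud(c);z=W[...,2]
cv2.imwrite('pics/w_s3.png',cv2.resize(c['pixels'][:,:,::-1],(800,600),interpolation=cv2.INTER_CUBIC))
for p in((.536,-.2265),(.5455,-.154),(.577,-.071)):
    m=(np.hypot(W[...,0]-p[0],W[...,1]-p[1])<.025)&(z>.068)&(z<.082);q=W[m]
    if len(q)>100:
        print(m.sum(),q.mean(0).round(4),((q.max(0)+q.min(0))/2).round(4))
        a=np.deg2rad(np.arange(0,180,2));pr=q[:,:2]@np.stack([np.cos(a),np.sin(a)])
        w=np.percentile(pr,99,axis=0)-np.percentile(pr,1,axis=0)
        s=[w[i]+w[i+30]+w[i+60] for i in range(30)];print(2*np.argmin(s),2*np.argmax(s))
go(.536,-.2265,.043,np.deg2rad(12))
```

```text
1073 [ 0.5361 -0.2269  0.0741] [ 0.5355 -0.2271  0.0721]
42 12
1117 [ 0.5443 -0.1557  0.0739] [ 0.5438 -0.1554  0.0724]
52 28
1273 [ 0.576  -0.0725  0.0737] [ 0.5757 -0.0716  0.0723]
56 24
shift [ 0.0008 -0.0002  0.0995] rot [ 0.     -0.0001 -0.    ] | pos [ 0.5352 -0.2268  0.1425] rpy [ 3.1415e+00 -1.0000e-04  2.0940e-01] t 23.55
```

View pics/w_s3.png

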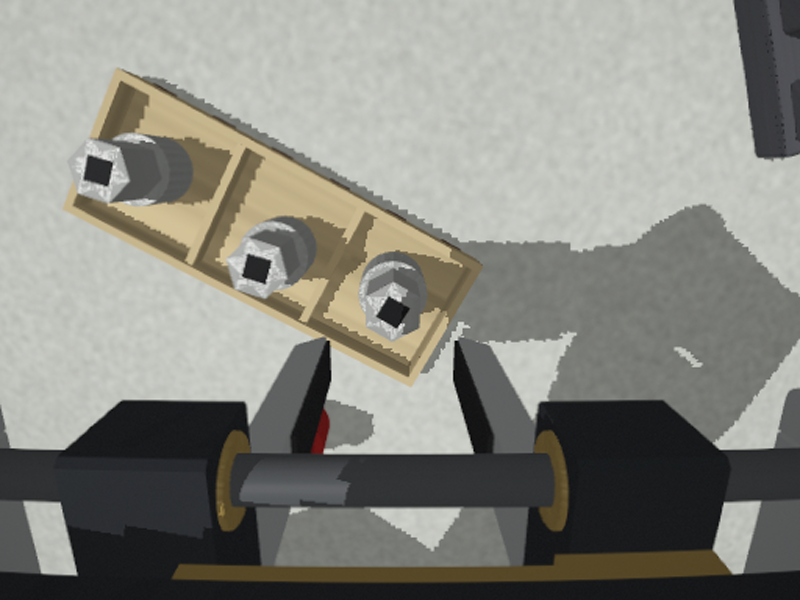

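s1 at (100,170) and s2 at (257,268) both stand upright in their compartments. s3 at (392,312) is between the fingers. Next I grip s3.

Request:
servo_tool([
  [50,0.0005,0,0.03,0,0,0],
  [50,0,0,0.03,0,0,0],
  [50,0,0,0.03,0,0,0],
  [50,0,0,0.009,0,0,0],
  [0,0,0,0,0,0,0],
  [0,0,0,0,0,0,0],
  [0,0,0,0,0,0,0],
  [0,0,0,0,0,0,0],
])

```text
time_s: 24.55
ee_pos: [0.5363, -0.227, 0.0447]
eef_rot: [3.14, -0.002, 0.209]
force: [-1.1, 0.2, 7.7]
grip_width: 0.028
grip_force: 34.9
```

Request:
servo_tool([
  [0,0,0,-0.055,0,0,0],
  [0,0,0,-0.06,0,0,0],
  [0,0.0087,-0.0604,-0.005,0,0,0],
  [0,0.0087,-0.0604,0,0,0,0],
  [0,0.0087,-0.0604,0,0,0,0],
  [0,0.0087,-0.0604,0,0,0,0],
  [0,0.0087,-0.0604,0,0,0,0],
  [0,0.0087,-0.0604,0,0,0,0],
])

```text
time_s: 25.55
ee_pos: [0.5111, 0.1405, 0.1637]
eef_rot: [3.142, -0.0, 0.209]
force: [1.1, -1.1, -2.0]
grip_width: 0.0275
grip_force: 34.9
```

Request:
servo_tool([
  [0,0.0087,-0.0604,0,0,0,0],
  [0,0.0087,-0.0604,0,0,0,0],
  [0,0.009,-0.0604,0,0,0,0],
  [0,0,0,0,0,0,-0.105],
  [0,0,0,0,0,0,-0.105],
  [0,0,0,0,0,0,0],
  [0,0,0,0,0,0,0],
  [0,0,0,0,0,0,0],
])

```text
time_s: 26.55
ee_pos: [0.4999, 0.3212, 0.1635]
eef_rot: [-3.142, -0.0, 0.417]
force: [0.3, -0.9, -2.0]
grip_width: 0.0278
grip_force: 34.9
```

```bash
python3 hx.py
```

```text
top x -0.017250887990357452 0.015220455748597086 z -0.029655466366609547
skirt front x [0.01822428 0.01914387]
off -0.0010152161208801828
shift [0.     0.0002 0.0385] rot [-0.     -0.0001 -0.0015] | pos [0.4999 0.3212 0.1635] rpy [-3.1416e+00 -1.0000e-04  4.1750e-01] t 26.6
```

Request:
servo_tool([
  [0,0,0,0.02,0,0,0],
  [0,0,0,0.019,0,0,0],
  [0,0,0,0.003,0,0,0],
  [0,0,0,0.002,0,0,0],
  [0,0,0,0.002,0,0,0],
  [0,0,0,0.001,0,0,0],
  [0,0,0,0.001,0,0,0],
  [0,0,0,0,0,0,0],
])

```text
time_s: 27.6
ee_pos: [0.4999, 0.3213, 0.1155]
eef_rot: [3.142, 0.0, 0.419]
force: [-0.0, 0.3, -1.6]
grip_width: 0.0277
grip_force: 34.9
```

Request:
servo_tool([
  [0,0,0,0.002,0,0,0],
  [0,0,0,0.002,0,0,0],
  [0,0,0,0.002,0,0,0],
  [0,0,0,0.002,0,0,0],
  [0,0,0,0.0015,0,0,0],
  [0,0,0,0.001,0,0,0],
  [0,0,0,0.0005,0,0,0],
  [0,0,0,0,0,0,0],
])

```text
time_s: 28.6
ee_pos: [0.4999, 0.3213, 0.1045]
eef_rot: [-3.142, 0.0, 0.419]
force: [0.5, -0.5, -2.2]
grip_width: 0.0282
grip_force: 34.9
```

It is sliding freely onto the nut. I continue down until the washer pushes back.

Request:
servo_tool([
  [0,0,0,0.0005,0,0,0],
  [0,0,0,0.0005,0,0,0],
  [0,0,0,0.0005,0,0,0],
  [0,0,0,0.0005,0,0,0],
  [0,0,0,0,0,0,0],
  [0,0,0,0,0,0,0],
  [0,0,0,0,0,0,0],
  [0,0,0,0,0,0,0],
])

```text
time_s: 29.6
ee_pos: [0.5, 0.3214, 0.1037]
eef_rot: [-3.142, -0.001, 0.419]
force: [-4.3, -2.9, 10.0]
grip_width: 0.0281
grip_force: 34.9
```

```bash
python3 hx.py
python3 - <<'E'
from h import *
o=ctrl.get_obs();print(o['ee_pos'],o['force'],o['grip_width'])
c=shot('scene');cv2.imwrite('pics/end.png',cv2.resize(c['pixels'][:,:,::-1],(800,600),interpolation=cv2.INTER_CUBIC))
E
```

```text
top x -0.017001473951936238 0.015351236180896686 z -0.029689917852934344
skirt front x [0.01807786 0.01907938]
off -0.0008251188855197761
shift [-0.0004  0.0004 -0.0213] rot [-0.     -0.001  -0.0002] | pos [0.5    0.3214 0.1037] rpy [-3.1416e+00 -1.0000e-03  4.1880e-01] t 29.65
[0.50004168 0.32144358 0.10369524] [-5.18860705 -2.9236765   9.67837333] 0.027637401754786746
```

View pics/end.png

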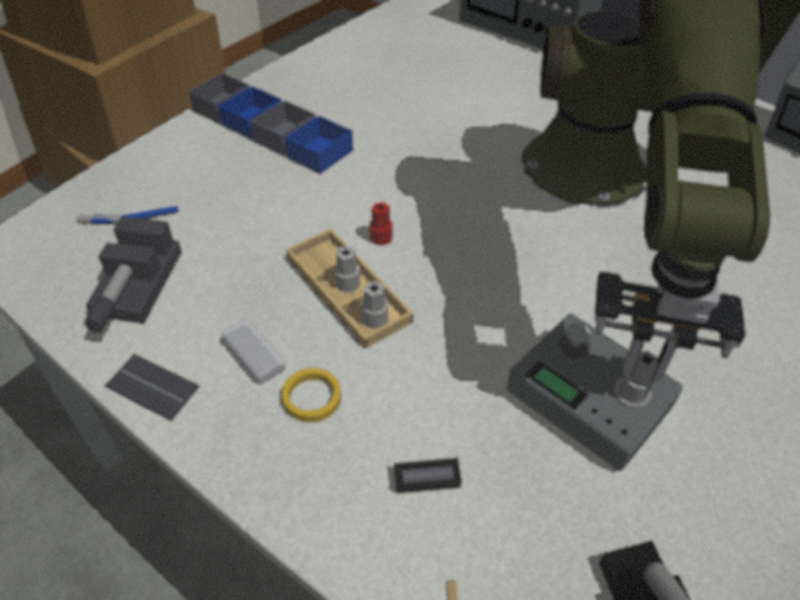

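The final view shows the socket seated on the nut in the gripper at (635,385), with its top at z = 0.1334, meaning the mouth is on the washer. The two rejected sockets stand upright in the tray at (346,268) and (374,303), and the bystanders have not moved.

```bash
python3 -c "
from station import ctrl
print(ctrl.hand_in())"
```

```text
the job is handed in; nothing more can be done
None
```

I handed the job in at about 30 s: the plunger went to its stop and came back up, two sockets did not fit and are back upright in the tray, and the third is fully seated on the nut, still gripped and upright.

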